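# Brush through the slatted shelf

### The job

Pull the long-handled brush up out of its holder, tilt it and pass it bristles first through the opening in the front of the slatted shelf, until the whole bristle head is behind the front slats and over the drip tray, where it can drip. Finish while still holding it there by the handle, with the handle end on the robot's side and the brush touching nothing but the gripper. Leave the holder standing and everything else where it is.

Things in the scene. Friction and masses are not known exactly. Their poses are not given: they have to be found in the camera images.
- brush: straight long-handled brush, 230 long in all, 0.06 to 0.13 kg: round bristle head 32 dia x 65 long (stiff, flat end), then a round handle 16 dia x 165 long. Stands bristles down in the holder. Origin at the centre of the flat bristle end; its z axis runs along the brush from the bristle end to the handle end (up at the start).
- brush_tip (a point): centre of the flat bristle end of the brush (same point as the brush origin)
- brush_neck (a point): point on the brush axis where bristle head and handle meet, 65 from the bristle end
- brush_top (a point): centre of the free handle end, 230 from the bristle end; 238 above the table at the start
- holder: loose ceramic brush holder, 0.6 kg: round foot 90 dia x 8 high, upright tube 50 outside, 40 inside, rim 75 above the table, inner floor 8 above the table. Origin at the centre of its underside, z up.
- shelf: fixed slatted wooden shelf, 376 wide (y). Origin on the table below the middle of its opening, mid-thickness of the 12 thick front slats (x -6 to 6). x axis level, through the opening and away from the robot; z up. Top board 16 thick, upper face 221 above the table, x -6 to 100. Front closed by slats but for the opening; board ends (outer faces y +-188); rear open.
- opening (a point): centre of the shelf's one opening, 157.5 above the table in the plane of the front slats (shelf x = 0, y = 0). Opening 130 wide (shelf y -65 to 65), 95 high (z 110 to 205): closed slats below and beside it, the top board above. Axes as the shelf's.
- drip_tray (a point): centre of the rim of the shallow steel drip tray fixed on the table behind the front slats: 140 (shelf x, 15 to 155) by 180 (shelf y, -90 to 90), rim 14 above the table
- caps: stack of three nested aerosol caps (one piece), 54 dia x 96 high, standing on the shelf top; origin at centre of its underside. Leave alone.
- tin: closed steel tin, 79 dia x 62 high, on the shelf top; origin at centre of its underside. Leave alone.
- dispenser: push soap dispenser, 60 dia x 99 high, on the shelf top; origin at centre of its underside. Leave alone.
- nailbrush: short hand brush lying bristles down on the table in front of the shelf, 35 x 85 x 32 high; origin at centre of its underside. Leave alone.
- mug: empty mug 80 dia x 90 high with a side handle; it stands on the other side from the holder (left and right are swapped at random); origin at centre of its underside. Leave alone.
- jar: closed jar 80 dia x 110 high, left of the shelf; origin at centre of its underside. Leave alone.
- spray: aerosol can 70 dia x 190 high, right of the shelf; origin at centre of its underside. Leave alone.
Things that resemble listed ones, but are neither listed nor needed, are in the scene too. Leave any purple look-alike of the brush alone. Leave any brown look-alike of the holder alone.

How it is judged:
On the way, in this order (a step that is already met when the one before it is completed fails the run):
1. the brush is held by the fingers and its bristle end is above the holder's rim (z of brush_tip in the frame of holder above 0.077 m and contact force between the fingers and brush above 1 N), for 0.1 s.
2. the held brush is in the opening, bristle end behind the front slats, handle end still in front (x of brush_tip in the frame of shelf above 0.02 m and z of brush_tip in the frame of shelf below 0.2 m and y of brush_tip in the frame of shelf between -0.15 and 0.15 m and x of brush_top in the frame of shelf below -0.006 m and contact force between the fingers and brush above 1 N), for 0.1 s.
At the end, for the whole second after the job is handed in: Brush held still: neck below the top board and over 6 mm behind the slats' middle, handle end over 6 mm before it, bristle end above the tray (x < 155, y within 90, z 16 to 200 mm), touching neither shelf nor holder; holder upright within 0.3 rad; others moved under 30 mm (z of brush_neck in the frame of shelf below 0.205 m and x of brush_neck in the frame of shelf above 0.006 m and x of brush_tip in the frame of shelf below 0.155 m and y of brush_tip in the frame of shelf between -0.09 and 0.09 m and z of brush_tip in the frame of shelf between 0.016 and 0.2 m and x of brush_top in the frame of shelf below -0.006 m and contact force between the fingers and brush above 1 N and contact force between brush and shelf below 0.2 N and contact force between brush and holder below 0.2 N and linear speed of brush below 0.03 m/s and angle between holder's own z axis and vertical below 0.3 rad and distance of each of caps, tin, dispenser, nailbrush, mug, jar, spray from where it was at the start of the episode below 0.03 m); the arm keeps its last pose, push and grip.
It fails at once if the holder is tipped over (angle between holder's own z axis and vertical above 0.5 rad).
It fails at once if another thing is displaced by more than 30 mm (distance of any of caps, tin, dispenser, nailbrush, mug, jar, spray from where it was at the start of the episode above 0.03 m).
It also fails if it takes over 38 s, if anything falls off the work surface, if the arm or the gripper's body presses on something with over 40 N, if the wrist force passes 120 N, or if a joint passes its speed limit or range.

### The arm

A 6-joint arm with a two-finger parallel gripper is mounted at the origin on the work surface. World frame = base frame: x ahead of the robot, y to its left, z up, the work surface at z = 0. Lengths are in m, angles in rad, forces in N, time in s.
With the tool pointing down it reaches from about 0.3 to 0.75 m from the base axis. Payload 8.5 kg.
Tool frame: the origin (TCP) lies on the mounting face of the last link; the fingertips stand 166 mm ahead of it and the grasp point (between the pads) lies 147 mm ahead of it; z points along the fingers, y is the line along which they close (so a half turn about z gives the same grasp; the last joint's range is limited). The gripper opens to 88 mm and grips with 3 to 60 N. Pads are 18 mm wide; open, the fingers measure 123 mm over their backs; the gripper's body (75 mm by 187 mm) begins 45 mm behind the grasp point.
Start: joints at [0.958, 0.381, 1.297, -0, 1.464, -0.215], TCP at [0.213, 0.507, 0.405] pointing down, gripper open.
Joint ranges: [-3.11, 3.11], [-0.89, 2.33], [0.22, 2.48], [-1.42, 4.56], [0.17, 2.85], [-2.88, 2.88]. Speed limits (rad/s): [2.39, 2.39, 3.14, 3.14, 3.14, 3.14].

### API

Orientations are given as a rotation vector (axis times angle).
In Python, from workcell import ctrl, vision, finder gives the robot as it stands.
- The arm moves only by the shell command python3 -m creep 'ROWS' [OPENING] [FORCE]. ROWS is JSON, a list of rows, each an object with "offset": the shift along the tool's x, y, z in m, a list of three; "delta_rot": the turn, a rotation vector about the tool's x, y, z in rad, a list of three. A call has exactly 8 rows; each row is the pose to reach, as a shift and turn from the pose commanded when the call began, along the tool's axes at that moment; what a row does not reach only later rows make up. A row lasts 1/12 s, in which the tool goes at most 41.7 mm and 7.16 degrees, less where a joint would pass 70% of its speed; a pose out of reach is approached as far as the arm can. A call with a gripper value outside its range is refused whole. OPENING is the gripper command: -1 is fully open, 1 is shut, values between are in proportion, set as the call begins (- or left out, the last holds). The fingers move at their own pace and stop on an object; FORCE is the grip in N (left out, the last holds). Time passes only in rows, so rows that repeat a pose let the fingers close, or fill a call up. It gives the time, the measured TCP pose, the force, the opening and the grip force at its end, in the units of the state.
- ctrl.state(): the state, without advancing time (a new reading comes with each control period).
- vision.grab_frame(name): name is "scene" or "top"; returns the picture (400x640x3 uint8, red, green, blue); there is no depth.
- vision.get_calibration(name): a dict with "K" (3x3 intrinsics, pixels), "T" (4x4, takes a point from camera to world coordinates). Camera axes: x right, y up, looking along -z (the intrinsics and any distortion apply to the point x, -y, -z); pixel columns grow to the right and rows downward; lengths in m; the calibration is good to about 2 mm. A picture is of the moment at which its call begins. get_calibration takes no time and is no camera call.
- ctrl.sign_off(): hands the job in; it is judged then, once.
Trained networks look in the newest picture that a camera, given by its name, has taken for a name from the list of things; names that differ only in an ending like _2 or _b are one class to them, and where a whole thing is asked for, a point or a joint stands for the part that bears it (a point fixed in the world has none). Each returns a list of dicts, best first, with "confidence" (0 to 1); they miss things now and then, are a little off and sometimes report something else, mostly with a low value. They report only what shows in the picture. A call takes as long as a camera call. They do not tell look-alikes from the thing itself.
- finder.masks_of(camera, name): "mask" (400x640 bool, what is visible of it) and "extent" ([left, top, right, bottom] in pixels, round what is visible of it).
- finder.mark_of(camera, name): "position" ([row, column] in pixels: a listed point, or the origin of a listed thing).
The state is a dict: "t": time; "joint_positions": joint angles; "qvel": joint speeds; "joint_torque": joint torques, N m; "tcp_pos": TCP position; "orientation": TCP orientation; "wrist_force": force on the tool from outside, world axes, zero at the start; "torque": the same for the moment, N m; "finger_gap": finger opening in m; "finger_force": force on a finger pad.
Only numpy, scipy, OpenCV 4.12 (cv2) and the standard library are available. Lean on these libraries where they do the work, as an engineer would, in place of code of your own. Each camera call takes 0.05 s, during which the arm holds its last target. There are 200 camera calls.

## Working session

There is one attempt and no reset: what is moved stays moved. The work goes in short steps, Python scripts to look and compute and a shell command to move; the robot and the scene stay as the last step left them, time stands still between calls to the robot, and variables do not carry over. Pictures are saved under pics/ and viewed, at most 10 in all, crops included, and the job is handed in when it is done.

```bash
mkdir -p pics; ls; python3 - <<'E'
from workcell import ctrl, vision, finder
import cv2,numpy as np
np.set_printoptions(precision=4,suppress=True)
for c in ("scene","top"):
    im=vision.grab_frame(c); cv2.imwrite(f"pics/{c}0.png",im[:,:,::-1])
    k=vision.get_calibration(c); print(c,k)
    for n in ("brush","brush_top","brush_neck","holder","opening","shelf","drip_tray"):
        print(n,[(np.round(r["position"],1).tolist(),round(r["confidence"],2)) for r in finder.mark_of(c,n)])
print(ctrl.state())
E
```

```text
pics
scene {'K': array([[410.4459,   0.    , 318.4494],
       [  0.    , 410.4459, 202.8215],
       [  0.    ,   0.    ,   1.    ]]), 'T': array([[-0.374 , -0.7186,  0.5864,  1.2604],
       [ 0.9273, -0.2803,  0.248 ,  0.2849],
       [-0.0138,  0.6365,  0.7712,  1.097 ],
       [ 0.    ,  0.    ,  0.    ,  1.    ]])}
brush [([252.6, 416.5], 0.97), ([223.0, 411.1], 0.79)]
brush_top [([205.8, 429.6], 0.73), ([176.5, 430.3], 0.48)]
brush_neck [([209.6, 420.7], 0.84), ([237.1, 423.1], 0.82)]
holder [([208.0, 380.7], 0.95), ([224.3, 411.0], 0.57)]
opening []
shelf [([265.8, 319.3], 0.82)]
drip_tray [([283.0, 300.6], 0.75)]
top {'K': array([[405.9679,   0.    , 320.7421],
       [  0.    , 405.9679, 192.035 ],
       [  0.    ,   0.    ,   1.    ]]), 'T': array([[-0.0649,  0.9752, -0.2117,  0.3451],
       [-0.9979, -0.0625,  0.018 ,  0.0041],
       [ 0.0043,  0.2124,  0.9772,  1.2007],
       [ 0.    ,  0.    ,  0.    ,  1.    ]])}
brush [([238.2, 217.7], 0.65), ([270.5, 231.4], 0.61), ([182.2, 180.3], 0.58)]
brush_top [([227.0, 194.8], 0.8)]
brush_neck [([234.0, 210.7], 0.75), ([270.1, 222.6], 0.6)]
holder [([278.3, 273.1], 0.86), ([269.4, 227.9], 0.83)]
opening [([163.0, 302.4], 0.91)]
shelf [([174.2, 304.5], 0.94)]
drip_tray [([150.5, 305.9], 0.88)]
{'t': 0.8, 'joint_positions': array([ 0.9577,  0.3806,  1.2974,  0.    ,  1.4636, -0.2153]), 'qvel': array([ 0.0003,  0.0013, -0.0009, -0.002 ,  0.0006,  0.0002]), 'joint_torque': array([  0.002 , -43.777 , -22.4731,   0.0715,   0.0312,  -0.0001]), 'tcp_pos': array([0.2131, 0.507 , 0.4047]), 'orientation': array([-0.6208, -3.0796, -0.    ]), 'wrist_force': array([ 0.4694, -0.143 ,  0.3858]), 'torque': array([0.0068, 0.0062, 0.0013]), 'finger_force': 0.0, 'finger_gap': 0.08796242592592936}
```

View pics/scene0.png

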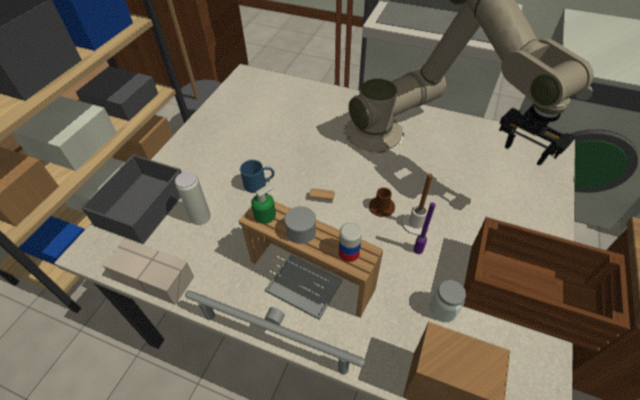

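View pics/top0.png

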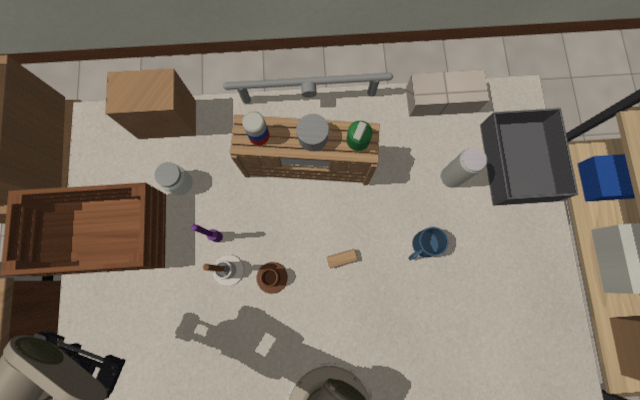

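The scene picture has two brush candidates. One is brown-handled in the white holder (top end at col 430, row 176). The other is the purple look-alike (430, 206), standing outside. There are also two holders: white (411, 224) and a brown look-alike (381, 208). I choose the brown-handled brush in the white holder; in the top picture it is at about (207, 268) / (228, 270). I'll check that in one crop and measure it.

```bash
cat > h.py <<'E'
import numpy as np,cv2
from workcell import ctrl, vision, finder
from scipy.spatial.transform import Rotation as R
np.set_printoptions(precision=4,suppress=True)
C={c:vision.get_calibration(c) for c in("scene","top")}
def ray(c,row,col):
    K,T=C[c]["K"],C[c]["T"]; d=np.linalg.inv(K)@[col,row,1]; d=T[:3,:3]@[d[0],-d[1],-d[2]]
    return T[:3,3],d/np.linalg.norm(d)
def atz(c,row,col,z): o,d=ray(c,row,col); return o+d*(z-o[2])/d[2]
def tri(a,b):
    (o,d),(p,e)=ray("scene",*a),ray("top",*b)
    s=np.linalg.lstsq(np.c_[d,-e],p-o,rcond=None)[0]; q,r=o+s[0]*d,p+s[1]*e
    return (q+r)/2,np.linalg.norm(q-r)
def proj(c,P):
    T=C[c]["T"]; q=T[:3,:3].T@(np.asarray(P)-T[:3,3]); q=C[c]["K"]@[q[0],-q[1],-q[2]]; return q[:2]/q[2]
E
python3 - <<'E'
from h import *
print("holder",tri((224.3,411.0),(269.4,227.9)), atz("top",269.4,227.9,0),atz("scene",224.3,411,0))
print("top",tri((176.5,430.3),(267.5,207)), atz("top",267.5,207,.238),atz("scene",176.5,430.3,.238))
print("shelf",tri((265.8,319.3),(174.2,304.5)),atz("top",174.2,304.5,0),"open",atz("top",163,302.4,.1575),"tray",tri((283,300.6),(150.5,305.9)),atz("top",150.5,305.9,.014))
im=cv2.imread("pics/top0.png")[100:300,160:400]; cv2.imwrite("pics/crop1.png",cv2.resize(im,None,fx=3,fy=3,interpolation=cv2.INTER_CUBIC))
im=cv2.imread("pics/scene0.png")[155:320,225:465]; cv2.imwrite("pics/crop2.png",cv2.resize(im,None,fx=3.3,fy=3.3,interpolation=cv2.INTER_CUBIC))
for n in("nailbrush","jar","caps","tin","dispenser","mug"):
  a,b=finder.mark_of("scene",n),finder.mark_of("top",n)
  if a and b: print(n,tri(a[0]["position"],b[0]["position"]))
E
```

```text
holder (array([ 0.3952,  0.259 , -0.0025]), np.float64(0.01514142553346913)) [0.393  0.2659 0.    ] [0.4005 0.2521 0.    ]
top (array([0.3911, 0.2674, 0.227 ]), np.float64(0.0038995926038345487)) [0.391  0.2625 0.238 ] [0.4012 0.2694 0.238 ]
shelf (array([0.662 , 0.0289, 0.0061]), np.float64(0.002332893345906063)) [0.664  0.0279 0.    ] open [0.6534 0.0286 0.1575] tray (array([0.7379, 0.0108, 0.0139]), np.float64(0.017641214023030725)) [0.7348 0.0191 0.014 ]
nailbrush (array([ 0.398 , -0.0605, -0.018 ]), np.float64(0.008028270422930141))
jar (array([ 0.6656,  0.4094, -0.013 ]), np.float64(0.005761432281088975))
tin (array([ 0.6991, -0.008 ,  0.2187]), np.float64(0.005111787722908874))
dispenser (array([ 0.688 , -0.1179,  0.2112]), np.float64(0.010340275394523231))
mug (array([ 0.4212, -0.3196, -0.0168]), np.float64(0.0022565483674119847))
```

View pics/crop1.png

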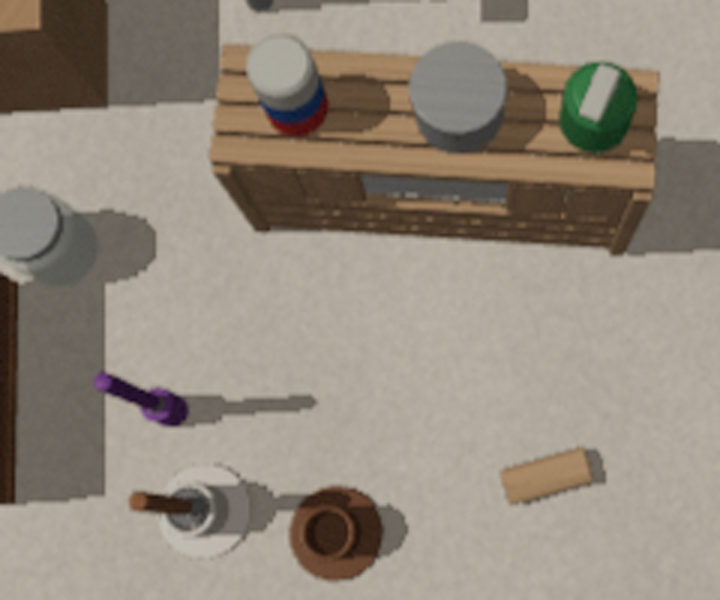

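View pics/crop2.png

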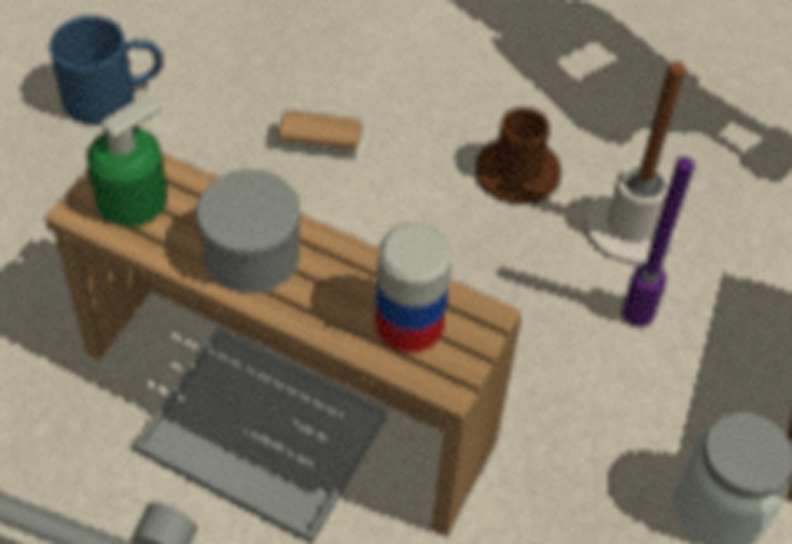

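The crops confirm it: the brown handle sits in the white holder, with its top at top-camera (207.7, 266.7) and the foot centre at (228.7, 270.3). Purple brush and brown holder are separate. The board's front upper corners are at about (230.7, 151.7) and (378, 162.7).

```bash
python3 - <<'E'
from h import *
print("foot",atz("top",270.3,228.7,.004),atz("scene",224,416.5,.004),tri((224,416.5),(270.3,228.7)))
t=(155+65/3.3,225+677/3.3)
print("btop",atz("top",266.7,206.5,.238),atz("scene",*t,.238),tri(t,(266.7,206.5)))
# rim centre
print("rim",atz("top",100+507/3,160+188/3,.075), atz("scene",155+182/3.3,225+641/3.3,.075))
L,Rr=atz("top",151.7,230.7,.221),atz("top",162.7,378,.221)
u=(Rr-L)/np.linalg.norm(Rr-L); print(L,Rr,np.linalg.norm(Rr-L),"yaw",np.arctan2(u[0],-u[1]), "mid",(L+Rr)/2)
# rear corners
print("rear",atz("top",100+45/3,160+224/3,.221),atz("top",100+72/3,160+657/3,.221))
# scene corners: right-rear(far y+) etc
for p in((47,218),(165,152),(519,317),(455,418)): print(atz("scene",155+p[1]/3.3,225+p[0]/3.3,.221))
# base corners front from top
print("base",atz("top",100+230/3,160+265/3,0),atz("top",100+252/3,160+618/3,0))
s=ctrl.state(); print(R.from_rotvec(s["orientation"]).as_matrix())
E
```

```text
foot [0.3902 0.2628 0.004 ] [0.3958 0.2687 0.004 ] (array([ 0.39  ,  0.2667, -0.0045]), np.float64(0.004098819224964633))
btop [0.393  0.2637 0.238 ] [0.3943 0.2675 0.238 ] (array([0.3927, 0.266 , 0.2356]), np.float64(0.003280718194094712))
rim [0.392  0.2638 0.075 ] [0.3952 0.2651 0.075 ]
[0.6757 0.2059 0.221 ] [ 0.6233 -0.1623  0.221 ] 0.37189032392646604 yaw -0.14127110119992883 mid [0.6495 0.0218 0.221 ]
rear [0.7739 0.194  0.221 ] [ 0.7259 -0.1746  0.221 ]
[ 0.7302 -0.1707  0.221 ]
[ 0.6324 -0.1118  0.221 ]
[0.682  0.2118 0.221 ]
[0.7819 0.1932 0.221 ]
base [0.6672 0.1992 0.    ] [ 0.6213 -0.157   0.    ]
[[-0.9219  0.3874  0.    ]
 [ 0.3874  0.9219 -0.    ]
 [-0.     -0.     -1.    ]]
```

Estimates, each consistent with the sizes given:
- Brush: vertical at (0.393, 0.265), top at 0.238.
- Shelf origin: about (0.657, 0.022), yaw about -0.135.
- Joint geometry: a tool-down grasp on the handle end, then pitching about 45° forward in the arm plane, looks reachable.

First move: above the brush, rotating tool y towards the shelf's x axis.

```bash
python3 -m creep '[{"offset":[-0.0165,-0.0095,-0.005],"delta_rot":[0,0,0.08]},{"offset":[-0.033,-0.019,-0.01],"delta_rot":[0,0,0.16]},{"offset":[-0.049,-0.029,-0.015],"delta_rot":[0,0,0.24]},{"offset":[-0.065,-0.038,-0.02],"delta_rot":[0,0,0.32]},{"offset":[-0.081,-0.048,-0.025],"delta_rot":[0,0,0.40]},{"offset":[-0.098,-0.057,-0.03],"delta_rot":[0,0,0.48]},{"offset":[-0.114,-0.067,-0.03],"delta_rot":[0,0,0.56]},{"offset":[-0.13,-0.0765,-0.03],"delta_rot":[0,0,0.65]}]' 0 15
cat >> h.py <<'E'
def go(pos,yaw=-0.135,pitch=0.0):
    "offset/delta_rot in tool axes to TCP pos; tool y level-plane direction yaw, tool tilted forward by pitch from down"
    s=ctrl.state(); r0=R.from_rotvec(s["orientation"]); 
    y=np.array([np.cos(yaw),np.sin(yaw),0]); z=np.array([0,0,-1.]); x=np.cross(y,z)
    a=R.from_rotvec(-np.array([-np.sin(yaw),np.cos(yaw),0])*pitch)*R.from_matrix(np.c_[x,y,z])
    print("off",r0.inv().apply(np.array(pos)-s["tcp_pos"]),"rot",(r0.inv()*a).as_rotvec(),"toolz",a.apply([0,0,1]))
def st():
    s=ctrl.state(); print(s["t"],s["joint_positions"],s["tcp_pos"],R.from_rotvec(s["orientation"]).as_matrix().round(3).tolist(),"F",s["wrist_force"],s["finger_gap"],s["finger_force"])
E
python3 - <<'E'
from h import *
st(); go((.393,.265,.435))
# purple top / base
print("purple top",tri((155+163/3.3,225+685/3.3),(100+381/3,160+103/3)))
E
```

```text
t: 2.07
tcp_pos: [0.3037, 0.3853, 0.4351]
orientation: [1.577, 2.717, 0.001]
wrist_force: [0.3, -0.1, -0.5]
finger_gap: 0.0443
finger_force: 0.0
2.0667 [ 0.6615  0.2538  1.3973 -0.      1.4897  0.1424] [0.3037 0.3853 0.4351] [[-0.496, 0.868, 0.001], [0.868, 0.496, 0.0], [0.0, 0.001, -1.0]] F [ 0.2601 -0.1013 -0.4763] 0.04427471510858471 0.0
off [-0.1488  0.0179  0.0001] rot [ 0.0007 -0.0003  0.6541] toolz [ 0.  0. -1.]
purple top (array([0.4897, 0.2966, 0.2252]), np.float64(0.0013886087389068773))
```

```bash
python3 -m creep '[{"offset":[-0.019,0.002,0],"delta_rot":[0,0,0.085]},{"offset":[-0.038,0.0045,0],"delta_rot":[0,0,0.17]},{"offset":[-0.057,0.007,0],"delta_rot":[0,0,0.255]},{"offset":[-0.076,0.009,0],"delta_rot":[0,0,0.34]},{"offset":[-0.095,0.0115,0],"delta_rot":[0,0,0.425]},{"offset":[-0.114,0.0135,0],"delta_rot":[0,0,0.51]},{"offset":[-0.132,0.016,0],"delta_rot":[0,0,0.6]},{"offset":[-0.149,0.018,0],"delta_rot":[0,0,0.655]}]'
python3 - <<'E'
from h import *
st(); go((.393,.265,.365))
a=cv2.cvtColor(vision.grab_frame("scene"),4)[120:270,330:480]; b=cv2.cvtColor(vision.grab_frame("top"),4)[200:350,150:300]
cv2.imwrite("pics/c3.png",cv2.resize(np.hstack([a,b]),(800,400),interpolation=cv2.INTER_CUBIC))
print(proj("scene",(.393,.265,.238)),proj("top",(.393,.265,.238)),proj("scene",(.393,.265,.288)))
E
```

```text
t: 2.73
tcp_pos: [0.3938, 0.2652, 0.4348]
orientation: [2.368, 2.064, 0.0]
wrist_force: [0.3, -0.3, -0.1]
finger_gap: 0.044
finger_force: 0.0
2.7333 [ 0.3426  0.2255  1.437  -0.      1.4789  0.4794] [0.3938 0.2652 0.4348] [[0.136, 0.991, 0.0], [0.991, -0.136, 0.0], [0.0, 0.0, -1.0]] F [ 0.3285 -0.2657 -0.1129] 0.04404646546822916 0.0
off [-0.0003 -0.0008  0.0698] rot [ 0.0001 -0.     -0.0018] toolz [ 0.  0. -1.]
[429.3712 174.1524] [205.9203 266.7164] [432.8825 161.6964]
```

View pics/c3.png

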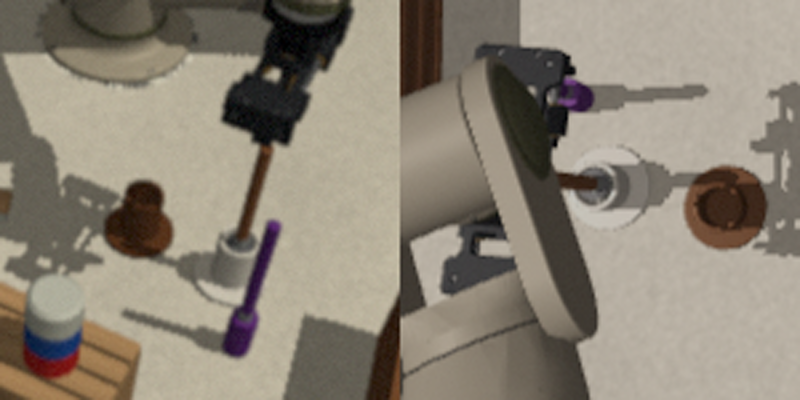

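The gripper hangs right over the brown handle, which meets the fingers at crop (265, 145). The purple brush is clear of the fingers. Descend and grip.

```bash
python3 -m creep '[{"offset":[0,0,0.01],"delta_rot":[0,0,0]},{"offset":[0,0,0.021],"delta_rot":[0,0,0]},{"offset":[0,0,0.032],"delta_rot":[0,0,0]},{"offset":[0,0,0.043],"delta_rot":[0,0,0]},{"offset":[0,0,0.054],"delta_rot":[0,0,0]},{"offset":[0,0,0.064],"delta_rot":[0,0,0]},{"offset":[0,0,0.07],"delta_rot":[0,0,0]},{"offset":[0,0,0.072],"delta_rot":[0,0,0]}]' 0 25
python3 -m creep '[{"offset":[0,0,0],"delta_rot":[0,0,0]},{"offset":[0,0,0],"delta_rot":[0,0,0]},{"offset":[0,0,0],"delta_rot":[0,0,0]},{"offset":[0,0,0],"delta_rot":[0,0,0]},{"offset":[0,0,0],"delta_rot":[0,0,0]},{"offset":[0,0,0],"delta_rot":[0,0,0]},{"offset":[0,0,0],"delta_rot":[0,0,0]},{"offset":[0,0,0],"delta_rot":[0,0,0]}]' 1 35
```

```text
t: 3.5
tcp_pos: [0.3929, 0.2665, 0.362]
orientation: [-2.361, -2.071, 0.002]
wrist_force: [-0.2, -0.6, -1.1]
finger_gap: 0.044
finger_force: 0.0
t: 4.17
tcp_pos: [0.3933, 0.2661, 0.3631]
orientation: [2.363, 2.07, 0.001]
wrist_force: [-0.6, 0.5, 3.6]
finger_gap: 0.015
finger_force: 35.0
```

Gripped: the gap is 15 mm. Lift slowly at first.

```bash
python3 -m creep '[{"offset":[0,0,-0.008],"delta_rot":[0,0,0]},{"offset":[0,0,-0.02],"delta_rot":[0,0,0]},{"offset":[0,0,-0.035],"delta_rot":[0,0,0]},{"offset":[0,0,-0.052],"delta_rot":[0,0,0]},{"offset":[0,0,-0.07],"delta_rot":[0,0,0]},{"offset":[0,0,-0.088],"delta_rot":[0,0,0]},{"offset":[0,0,-0.104],"delta_rot":[0,0,0]},{"offset":[0,0,-0.12],"delta_rot":[0,0,0]}]'
python3 - <<'E'
from h import *
st(); go((.42,.054,.483))
a=cv2.cvtColor(vision.grab_frame("scene"),4)[90:290,310:510]
cv2.imwrite("pics/c4.png",cv2.resize(a,(600,600),interpolation=cv2.INTER_CUBIC))
E
```

```text
t: 4.83
tcp_pos: [0.3931, 0.266, 0.4839]
orientation: [2.363, 2.07, -0.0]
wrist_force: [0.2, 0.5, -0.8]
finger_gap: 0.0149
finger_force: 34.9
4.8333 [ 0.3447  0.1971  1.3334 -0.0001  1.6111  0.4767] [0.3931 0.266  0.4839] [[0.132, 0.991, 0.0], [0.991, -0.132, -0.0], [-0.0, 0.0, -1.0]] F [ 0.15    0.4616 -0.8321] 0.014886852661111833 34.94059178978205
off [-0.2066  0.0546  0.001 ] rot [0.0001 0.0001 0.003 ] toolz [ 0.  0. -1.]
```

View pics/c4.png

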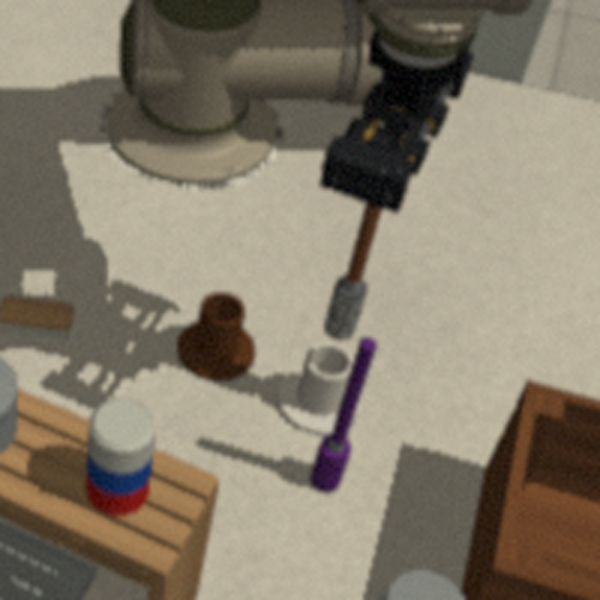

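The brush hangs straight below the gripper, its grey head at crop (345, 305), clear of the standing holder. Move in front of the opening.

```bash
python3 -m creep '[{"offset":[-0.02,0,0],"delta_rot":[0,0,0]},{"offset":[-0.045,0,0],"delta_rot":[0,0,0]},{"offset":[-0.073,0,0],"delta_rot":[0,0,0]},{"offset":[-0.101,0,0],"delta_rot":[0,0,0]},{"offset":[-0.13,0,0],"delta_rot":[0,0,0]},{"offset":[-0.158,0,0],"delta_rot":[0,0,0]},{"offset":[-0.185,0,0],"delta_rot":[0,0,0]},{"offset":[-0.207,0,0],"delta_rot":[0,0,0]}]'
python3 - <<'E'
from h import *
st()
O=np.array([.657,.022,0]);X=np.array([np.cos(.135),-np.sin(.135),0]);Z=np.array([0,0,1.])
for p in (.7854,.7):
  d=X*np.sin(p)-Z*np.cos(p)   # tool z
  for nx,nz in ((-.09,.195),(.02,.15)):  # neck shelf x,z ; neck is 165-25=140 beyond grasp
    tcp=O+X*nx+Z*nz-d*(.287); print(p,nx,tcp,"tip",nx+.065*np.sin(p),nz-.065*np.cos(p)); go(tcp,pitch=p)
E
```

```text
t: 5.55
tcp_pos: [0.3654, 0.0594, 0.4825]
orientation: [-2.364, -2.069, 0.001]
wrist_force: [1.3, 0.7, -0.2]
finger_gap: 0.015
finger_force: 35.0
5.55 [-0.1617 -0.0007  1.5648 -0.0003  1.5779 -0.0291] [0.3654 0.0594 0.4825] [[0.132, 0.991, -0.0], [0.991, -0.132, -0.0], [-0.0, -0.0, -1.0]] F [ 1.3098  0.7188 -0.1921] 0.015005029112927011 34.999556466937065
0.7854 -0.09 [0.3667 0.0614 0.3979] tip -0.04403797480913421 0.14903814363676965
off [0.0022 0.0011 0.0845] rot [-0.7858 -0.0007  0.0025] toolz [ 0.7007 -0.0952 -0.7071]
0.7854 0.02 [0.4757 0.0466 0.3529] tip 0.06596202519086579 0.10403814363676964
off [0.0019 0.1111 0.1295] rot [-0.7858 -0.0007  0.0025] toolz [ 0.7007 -0.0952 -0.7071]
0.7 -0.09 [0.3846 0.059  0.4145] tip -0.04812585032955008 0.14528525782650825
off [0.0021 0.0191 0.068 ] rot [-0.7004 -0.0006  0.0025] toolz [ 0.6384 -0.0867 -0.7648]
0.7 0.02 [0.4936 0.0442 0.3695] tip 0.06187414967044992 0.10028525782650824
off [0.0019 0.1291 0.1129] rot [-0.7004 -0.0006  0.0025] toolz [ 0.6384 -0.0867 -0.7648]
```

Pitch 45° forward with the brush axis aimed at the opening centre (rot about tool x of -0.785).

```bash
python3 -m creep '[{"offset":[0,0,0.004],"delta_rot":[-0.07,0,0]},{"offset":[0,0,0.008],"delta_rot":[-0.17,0,0]},{"offset":[0.001,0,0.012],"delta_rot":[-0.28,0,0]},{"offset":[0.001,0,0.016],"delta_rot":[-0.39,0,0]},{"offset":[0.001,0.001,0.02],"delta_rot":[-0.5,0,0]},{"offset":[0.002,0.001,0.024],"delta_rot":[-0.61,0,0]},{"offset":[0.002,0.001,0.028],"delta_rot":[-0.71,0,0]},{"offset":[0.002,0.001,0.032],"delta_rot":[-0.785,0,0.002]}]'
python3 - <<'E'
from h import *
st()
for c in("scene","top"):
  im=cv2.cvtColor(vision.grab_frame(c),4); cv2.imwrite(f"pics/{c}5.png",im)
  for n in("brush_tip","brush_neck","brush"): print(c,n,[(np.round(r["position"],1).tolist(),round(r["confidence"],2)) for r in finder.mark_of(c,n)])
s=ctrl.state();d=R.from_rotvec(s["orientation"]).apply([0,0,1])
for k,l in(("neck",.287),("tip",.352)): P=s["tcp_pos"]+d*l; print(k,P,proj("scene",P),proj("top",P))
a=cv2.imread("pics/scene5.png")[150:330,225:465];b=cv2.imread("pics/top5.png")[110:290,200:440]
cv2.imwrite("pics/c5.png",cv2.resize(np.hstack([a,b]),(800,300),interpolation=cv2.INTER_CUBIC))
E
```

```text
t: 6.22
tcp_pos: [0.3669, 0.0628, 0.4502]
orientation: [1.855, 1.622, 0.676]
wrist_force: [1.1, 0.5, -0.3]
finger_gap: 0.0148
finger_force: 35.0
6.2167 [-0.1555 -0.0697  1.797   0.0269  0.6255 -0.0367] [0.3669 0.0628 0.4502] [[0.133, 0.698, 0.703], [0.991, -0.094, -0.094], [0.001, 0.71, -0.705]] F [ 1.0641  0.5091 -0.289 ] 0.01478304267360807 35.009365640580654
scene brush_tip [([247.5, 414.0], 0.84), ([219.8, 320.2], 0.68)]
scene brush_neck [([239.3, 421.0], 0.83), ([194.9, 330.4], 0.81), ([311.8, 439.5], 0.52)]
scene brush [([218.1, 322.3], 0.91), ([247.3, 416.1], 0.72)]
top brush_tip [([172.1, 301.9], 0.88), ([238.8, 218.4], 0.61), ([189.7, 301.4], 0.33)]
top brush_neck [([235.0, 208.5], 0.71), ([187.9, 298.8], 0.67)]
top brush [([173.8, 305.1], 0.85), ([237.5, 216.0], 0.6)]
neck [0.5683 0.0358 0.2477] [332.9061 193.0862] [299.8962 186.5155]
tip [0.6138 0.0297 0.2017] [324.7923 215.0147] [302.1522 173.0565]
```

View pics/c5.png

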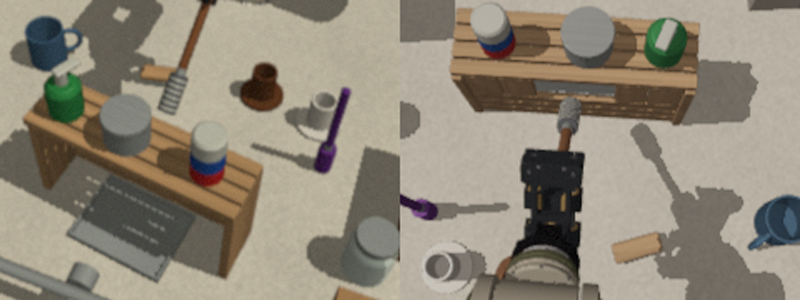

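The brush tilts toward the opening. Its tip is at top-camera (302, 172), where predicted. Before inserting, check the lateral alignment against the opening jambs seen at top columns 281 and 329.

```bash
python3 - <<'E'
from h import *
O=np.array([.657,.022,0]);X=np.array([np.cos(.135),-np.sin(.135),0]);Y=np.array([np.sin(.135),np.cos(.135),0])
for y in(-.065,0,.065):
  for z in (.11,.15): print(y,z,proj("top",O-.006*X+y*Y+[0,0,z]))
for y in(-.188,.188): print(proj("top",O-.006*X+y*Y+[0,0,.221]),proj("top",O-.006*X+y*Y))
s=ctrl.state();d=R.from_rotvec(s["orientation"]).apply([0,0,1])
for l in(.352,.287,.287+.16): P=s["tcp_pos"]+d*l-O; print(P@X,P@Y,P[2])
E
```

```text
-0.065 0.11 [328.5112 170.0987]
-0.065 0.15 [328.8537 166.1499]
0 0.11 [305.2167 168.4932]
0 0.15 [304.7245 164.4894]
0.065 0.11 [281.9507 166.8897]
0.065 0.15 [280.626 162.831]
[378.3834 161.7482] [367.9978 182.4602]
[229.4256 151.5281] [245.0215 173.9534]
-0.043830152185564644 0.0018100821450403298 0.20172563622412099
-0.08973448690863663 0.0017221938505907078 0.24774502702060877
0.023260798563540647 0.001938534267697482 0.13446652659848501
```

The model matches the picture: jambs predicted at columns 281 and 329. Insert along the tool axis in two halves.

```bash
python3 -m creep '[{"offset":[0,0,0.006],"delta_rot":[0,0,0]},{"offset":[0,0,0.016],"delta_rot":[0,0,0]},{"offset":[0,0,0.027],"delta_rot":[0,0,0]},{"offset":[0,0,0.038],"delta_rot":[0,0,0]},{"offset":[0,0,0.05],"delta_rot":[0,0,0]},{"offset":[0,0,0.062],"delta_rot":[0,0,0]},{"offset":[0,0,0.073],"delta_rot":[0,0,0]},{"offset":[0,0,0.08],"delta_rot":[0,0,0]}]'; python3 -c "
from h import *
st()"
```

```text
t: 7.28
tcp_pos: [0.4244, 0.055, 0.3927]
orientation: [1.859, 1.625, 0.672]
wrist_force: [-0.4, 0.3, -1.4]
finger_gap: 0.0152
finger_force: 35.0
7.2833 [-0.152   0.1009  1.8034  0.0302  0.4545 -0.0393] [0.4244 0.055  0.3927] [[0.134, 0.702, 0.699], [0.991, -0.095, -0.094], [0.001, 0.705, -0.709]] F [-0.3757  0.2779 -1.3707] 0.015182836701289738 35.010336209088564
```

```bash
python3 -m creep '[{"offset":[0,0,0.006],"delta_rot":[0,0,0]},{"offset":[0,0,0.016],"delta_rot":[0,0,0]},{"offset":[0,0,0.027],"delta_rot":[0,0,0]},{"offset":[0,0,0.038],"delta_rot":[0,0,0]},{"offset":[0,0,0.05],"delta_rot":[0,0,0]},{"offset":[0,0,0.062],"delta_rot":[0,0,0]},{"offset":[0,0,0.073],"delta_rot":[0,0,0]},{"offset":[0,0,0.08],"delta_rot":[0,0,0]}]'; python3 - <<'E'
from h import *
st()
O=np.array([.657,.022,0]);X=np.array([np.cos(.135),-np.sin(.135),0]);Y=np.array([np.sin(.135),np.cos(.135),0])
s=ctrl.state();d=R.from_rotvec(s["orientation"]).apply([0,0,1])
for l in(.352,.287,.122): Q=s["tcp_pos"]+d*l;P=Q-O; print(P@X,P@Y,P[2],proj("scene",Q),proj("top",Q))
a=cv2.cvtColor(vision.grab_frame("scene"),4)[170:320,235:435];b=cv2.cvtColor(vision.grab_frame("top"),4)[110:260,205:405]
for c in("scene","top"):
  for n in("brush_tip","brush_neck"): print(c,n,[(np.round(r["position"],1).tolist(),round(r["confidence"],2)) for r in finder.mark_of(c,n)])
cv2.imwrite("pics/c6.png",cv2.resize(np.hstack([a,b]),(800,300),interpolation=cv2.INTER_CUBIC))
E
```

```text
t: 7.95
tcp_pos: [0.4803, 0.0475, 0.3364]
orientation: [1.859, 1.625, 0.672]
wrist_force: [-0.2, -0.4, -1.2]
finger_gap: 0.0151
finger_force: 35.0
7.95 [-0.1493  0.2703  1.7746  0.0371  0.313  -0.0457] [0.4803 0.0475 0.3364] [[0.134, 0.702, 0.7], [0.991, -0.095, -0.094], [0.001, 0.706, -0.708]] F [-0.1992 -0.4207 -1.2267] 0.015119276807944674 35.010363729670644
0.07001681563265422 0.0019623420481901057 0.08710773671002431 [305.28   267.7916] [306.8633 145.1733]
0.02411996678638628 0.0018789458998618792 0.13313460181145476 [313.0347 246.8349] [305.1128 155.6145]
-0.09238741874644779 0.0016672479848748366 0.2499720286073936 [333.3613 191.9039] [299.7871 187.3812]
scene brush_tip [([250.8, 416.0], 0.87), ([269.1, 301.6], 0.67), ([250.9, 349.6], 0.31)]
scene brush_neck [([238.8, 420.0], 0.68), ([248.3, 315.5], 0.49)]
top brush_tip [([242.6, 219.2], 0.54), ([139.4, 313.8], 0.2)]
top brush_neck [([237.7, 206.6], 0.8)]
```

View pics/c6.png

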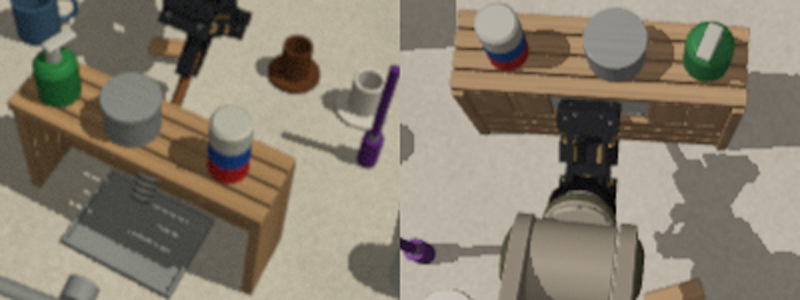

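The grey head shows behind the slats over the tray: tip at scene (302, 269), predicted (305, 268). The handle end and gripper are in front, with no contact force. Settle, then hand in.

```bash
python3 -m creep '[{"offset":[0,0,0],"delta_rot":[0,0,0]},{"offset":[0,0,0],"delta_rot":[0,0,0]},{"offset":[0,0,0],"delta_rot":[0,0,0]},{"offset":[0,0,0],"delta_rot":[0,0,0]},{"offset":[0,0,0],"delta_rot":[0,0,0]},{"offset":[0,0,0],"delta_rot":[0,0,0]},{"offset":[0,0,0],"delta_rot":[0,0,0]},{"offset":[0,0,0],"delta_rot":[0,0,0]}]'; python3 -c "
from h import *
st(); print(ctrl.sign_off())"
```

```text
t: 8.92
tcp_pos: [0.4794, 0.0477, 0.3376]
orientation: [1.858, 1.624, 0.673]
wrist_force: [-0.2, -0.2, -1.3]
finger_gap: 0.015
finger_force: 35.0
8.9167 [-0.1493  0.2672  1.7751  0.037   0.3146 -0.0456] [0.4794 0.0477 0.3376] [[0.133, 0.701, 0.701], [0.991, -0.095, -0.094], [0.001, 0.707, -0.707]] F [-0.1635 -0.1784 -1.3235] 0.014952704099301873 35.010411171242595
the job is handed in; nothing more can be done
None
```

I handed the job in at about 9 s, with the brush held still by its handle end, the head about 24 mm behind the slats' middle and over the drip tray, and no sign of contact with the shelf; the sign-off returned no verdict.

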